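# Vent the spin coater and hold its lid open for inspection

## Robot

A 7-joint arm with a two-finger parallel gripper is mounted at the origin on the work surface. World frame = base frame: x ahead of the robot, y to its left, z up, the work surface at z = 0. Lengths are in m, angles in rad, forces in N, time in s.
With the tool pointing down it reaches from about 0.35 to 0.9 m from the base axis. Payload 8.1 kg.
Tool frame: the origin (TCP) lies on the centre line of the jaws, within the pads' length; the fingertips stand 14 mm ahead of it and the grasp point (between the pads) lies 5 mm behind it (arm.tip_reach is the distance from the TCP to the fingertips, in m); z points along the fingers, y is the direction in which the jaws open and shut (so a half turn about z gives the same grasp; the last joint's range is limited). The gripper opens to 92 mm and grips with 3 to 60 N. Pads are 19 mm wide; open, the fingers measure 130 mm over their backs; the gripper's body (75 mm by 190 mm) begins 47 mm behind the grasp point.
Start: joints at [1.143, 0.434, 0.025, 1.573, -0.012, 1.134, -0.075], TCP at [0.199, -0.592, 0.241] pointing down, gripper open.
Joint ranges: [-2.62, 2.62], [-0.44, 2.09], [-1.27, 1.32], [0.08, 2.57], [-1.32, 4.46], [0.12, 2], [-2.74, 2.74]. Speed limits (rad/s): [2.22, 2.22, 3.01, 3.01, 3.14, 3.14, 3.14].

## Interface

Orientations are given as a rotation vector (axis times angle).
In Python, from cell import sensors, vision, arm, nets gives the robot as it stands.
- The arm moves only by the shell command python3 -m handwheel 'ROWS' [FORCE]. ROWS is JSON, a list of rows, each an object of numbers: "tx", "ty", "tz": the shift along the tool's x, y, z in cm; "wx", "wy", "wz": the turn, a rotation vector about the tool's x, y, z in degrees; "claw": the opening, from 0 (shut) to 1 (fully open). A call has 1 to 12 rows; each row is the pose to reach, as a shift and turn from the pose commanded when the call began, along the tool's axes at that moment; what a row does not reach only later rows make up. A row lasts 1/12 s, in which the tool goes at most 41.7 mm and 7.16 degrees, less where a joint would pass 70% of its speed; a pose out of reach is approached as far as the arm can. A call with a gripper value outside its range is refused whole. The fingers move at their own pace and stop on an object; FORCE is the grip in N (left out, the last holds). Time passes only in rows, so rows that repeat a pose let the fingers close. It gives the time, the measured TCP pose, the force and the opening at its end, in the units of the state.
- sensors.observe(): the state, without advancing time (a new reading comes with each control period).
- vision.get_image(name): name is "scene" or "top" or "wrist"; returns (picture, depth): 400x640x3 uint8, blue, green, red; 400x640 float32, m along the optical axis (not along the pixel's ray), 0 where there is no reading.
- vision.camera_model(name): a dict with "K" (3x3 intrinsics, pixels), "xyz" and "attitude" of the camera in the world; the wrist camera has in their place "hand_eye" (4x4, takes a point from camera to tool coordinates, whose origin is the TCP and whose axes are the flange's). Camera axes: x right, y down, z forward; pixel columns grow to the right and rows downward; lengths in m; the calibration is good to about 2 mm. A picture is of the moment at which its call begins: read the wrist's pose just before it. camera_model takes no time and is no camera call.
- arm.sign_off(): hands the job in, once; it reports no verdict.
Trained networks look in the newest picture that a camera, given by its name, has taken for a name from the list of things; names that differ only in an ending like _2 or _b are one class to them, and where a whole thing is asked for, a point or a joint stands for the part that bears it (a point fixed in the world has none). Each returns a list of dicts, best first, with "score" (0 to 1); they miss things now and then, are a little off and sometimes report something else, mostly with a low value. They report only what shows in the picture. A call takes as long as a camera call. They do not tell look-alikes from the thing itself.
- nets.cut_out(label, camera): "region" (400x640 bool, what is visible of it) and "uv" ([column, row] in pixels, amid what is visible of it).
The state is a dict: "clock": time; "joints": joint angles; "dq": joint speeds; "joint_efforts": joint torques, N m; "position": TCP position; "ee_rot": TCP orientation; "force": force on the tool from outside, world axes, zero at the start; "ft_torque": the same for the moment, N m; "width": opening from 0.0 (shut) to 1.0 (fully open).
Only numpy, scipy, OpenCV 4.12 (cv2) and the standard library are available. Lean on these libraries where they do the work, as an engineer would, in place of code of your own. Each camera call takes 0.05 s, during which the arm holds its last target.

## Task

With the lid still shut, take the stylus out of its stand, use it to press the recessed vent button on the vacuum controller all the way down, and put the stylus back in its stand, fully seated. Then lift the spin coater's self-closing lid, which has a handle in front, and hold it with the gripper open at 50 degrees from shut: finish while still holding it there, because it falls shut if let go. Leave the wafer cassette, the jar and the dish where they are.

Things in the scene. Friction and masses are not known exactly. Their poses are not given: they have to be found in the camera images.
- coater: Spin coater: grey open-topped box 190 (x) x 200 (y) x 94 mm high, fixed to the bench, with a flat hinged lid (200 mm wide aluminium frame, 10 mm thick, with a clear window; front edge 185 mm from the hinge). Origin: centre of its underside; x horizontal from the handle side to the hinge side (roughly away from the robot), y along the hinge line, z up.
- lid (a joint): Lid angle in rad: 0 = shut and level, grows as the front edge rises, up to a stop at 1.4. 50 degrees is 0.873. Gravity and a spring close it from every angle; it takes about 2 to 4 N at the handle to hold (lid mass 0.25 to 0.45 kg).
- lid_hinge (a point): Point on the lid's hinge axis, in the middle of its width, 100 mm above the bench, 95 mm from the coater's origin along its +x (fixed; the axis runs along the coater's y). The lid's mid-plane passes through the axis.
- lid_handle (a point): Grip point on the lid's handle, 230 mm from the hinge axis. The handle is a black bar 14 mm wide (along the coater's y), 12 mm thick, jutting 65 mm out of the middle of the lid's front edge in the lid's plane; this point is 45 mm out from that edge. Shut, it is 100 mm above the bench, nothing beneath. Pinched across its width, it can pivot between the fingers. Turns with the lid.
- controller: Vacuum controller: grey box 100 (x) x 90 (y) x 60 mm high, fixed to the bench, with a flat black panel on the half of its top nearer its -x side and one round bore on the other half. Origin: centre of its underside, z up.
- button_mouth (a point): Centre of the bore's mouth on the controller's top, 60 mm above the bench and 20 mm from the controller's middle along its +x. The bore is upright, 16 mm in diameter; the black button in it is 14 mm in diameter and its top lies 8 mm below the mouth when not pressed. A fingertip does not fit; the stylus does.
- button (a joint): Vent button travel in m: 0 = released, 0.005 = all the way down against its stop. A spring returns it; it starts to move at 1.8 N and bottoms at 4.8 N.
- stylus: Stylus, 135 mm long, 40 to 70 g, standing upright in its stand, tip down. Origin: the tip; z axis along it towards the handle end. Steel shaft 8 mm in diameter from 0 to 55 mm, steel collar 24 mm in diameter from 55 to 61 mm, plain round aluminium handle 14 mm in diameter from 61 to 135 mm.
- stylus_tip (a point): The stylus's tip, centre of its flat end (8 mm in diameter), same as the stylus's origin.
- stand: Stylus stand: black block 80 x 80 x 65 mm high, fixed to the bench, with one upright hole in its top. Origin: centre of its underside.
- stand_hole0 (a point): Centre of the mouth of the stand's hole, 65 mm above the bench; z up. The hole is 13 mm in diameter with a 2 mm chamfer and 60 mm deep. Seated, the stylus's collar rests on the stand's top and its tip is 55 mm below the mouth.
- cassette: Bystander: black open-topped wafer cassette 110 x 90 x 60 mm with grey plates in it, loose. Origin: centre of its underside.
- jar: Bystander: amber glass jar, 52 mm in diameter, 75 mm high, loose. Origin: centre of its underside.
- dish: Bystander: small steel dish, 90 mm in diameter, 25 mm high, loose. Origin: centre of its underside.
There are look-alikes about, which are no part of the job. There is more than one size of the stylus; the job needs the smaller.

How it is judged:
By the outcome, as a careful person would: the job done as asked, in the order asked, and still so for the second after the job is handed in, while the arm keeps its last pose, push and grip.
It also fails if it takes over 72 s, if anything falls off the work surface, if the arm or the gripper's body presses on something with over 40 N, if the wrist force passes 120 N, or if a joint passes its speed limit or range.

## Working session

There is one attempt and no reset: what is moved stays moved. The work goes in short steps, Python scripts to look and compute and a shell command to move; the robot and the scene stay as the last step left them, time stands still between calls to the robot, and variables do not carry over. Pictures are saved under pics/ and viewed, and the job is handed in when it is done.

```bash
ls; mkdir -p pics; python3 - <<'E'
from cell import sensors, vision, arm, nets
import cv2, numpy as np
s=sensors.observe(); print(s); print(arm.tip_reach)
for n in ["scene","top","wrist"]:
    im,d=vision.get_image(n); cv2.imwrite(f"pics/{n}0.png",im); np.save(f"pics/{n}0.npy",d)
    print(n,vision.camera_model(n))
E
```

```text
pics
{'clock': 0.0, 'joints': array([ 1.14340907,  0.43523578,  0.02491923,  1.57410998, -0.01156647,
        1.13400415, -0.07510558]), 'dq': array([-5.97349869e-04, -1.50728914e-03, -1.03542339e-03, -1.19506871e-03,
       -1.31949582e-05,  2.19741649e-04,  4.47422846e-04]), 'joint_efforts': array([-2.12262421e-03, -6.67849088e+01,  9.83957872e-01, -3.14474595e+01,
       -6.05642796e-02,  4.26695624e-02,  1.98913872e-04]), 'position': array([ 0.19924776, -0.59186056,  0.23993141]), 'ee_rot': array([-3.09872306e+00, -5.07663595e-01,  6.46148805e-04]), 'force': array([-0.94913384,  0.61713611, -0.88598191]), 'ft_torque': array([-0.00089245, -0.0362697 , -0.04677325]), 'width': 1.0017306163400002}
0.014
scene {'K': array([[372.74441229,   0.        , 318.21975892],
       [  0.        , 372.74441229, 204.87651857],
       [  0.        ,   0.        ,   1.        ]]), 'xyz': array([ 0.91824564, -0.48160147,  0.7562947 ]), 'attitude': array([-2.33499779, -0.73255308,  0.27441738])}
top {'K': array([[386.91061255,   0.        , 319.28640505],
       [  0.        , 386.91061255, 203.10921107],
       [  0.        ,   0.        ,   1.        ]]), 'xyz': array([ 0.52271155, -0.03535   ,  1.03029619]), 'attitude': array([-2.19197056,  2.14099935, -0.05336662])}
wrist {'K': array([[342.61960268,   0.        , 313.27973814],
       [  0.        , 342.61960268, 201.89050663],
       [  0.        ,   0.        ,   1.        ]]), 'hand_eye': array([[-6.87767729e-04, -9.59825033e-01, -2.80598348e-01,
         7.60370014e-02],
       [ 9.99999589e-01, -8.25701389e-04,  3.73350080e-04,
        -3.86440985e-04],
       [-5.90041198e-04, -2.80597976e-01,  9.59825207e-01,
        -1.42942526e-01],
       [ 0.00000000e+00,  0.00000000e+00,  0.00000000e+00,
         1.00000000e+00]])}
```

View pics/scene0.png

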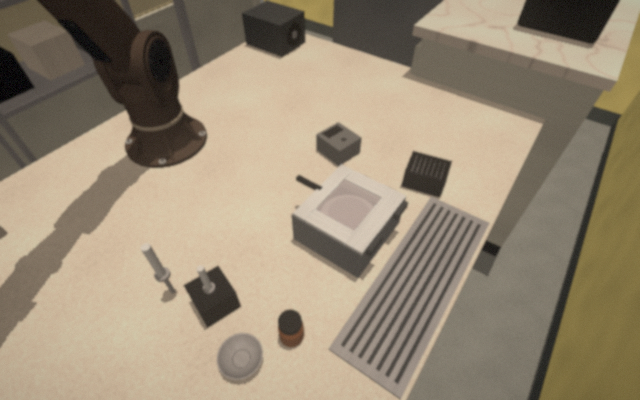

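View pics/top0.png

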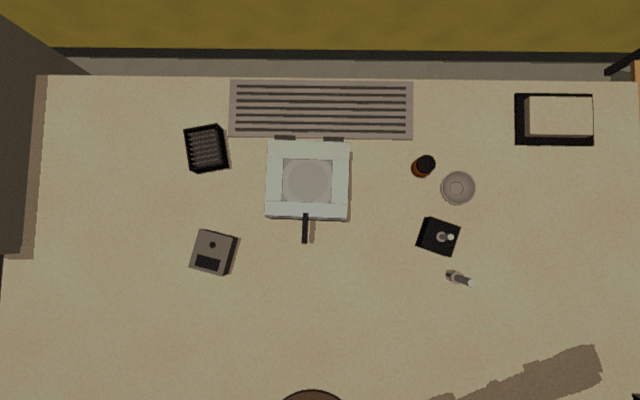

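View pics/wrist0.png

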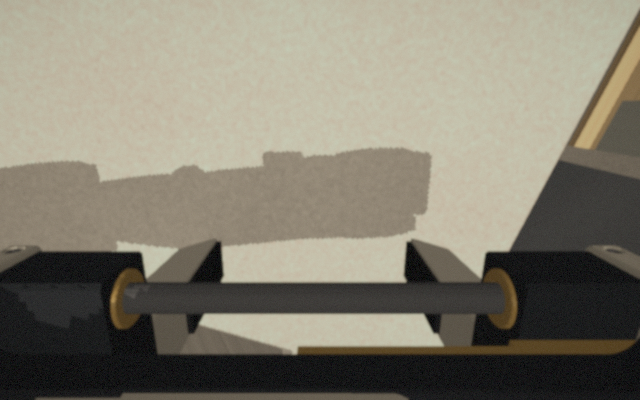

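The top view shows the stand with a stylus at (440,237), a free stylus at (460,279), the controller at (214,252) with its bore at (212,244), the lid handle at (305,230), and the jar, dish and cassette at (424,166), (458,188) and (206,149). Next I measure these.

```bash
cat > h.py <<'E'
import cv2, numpy as np
from scipy.spatial.transform import Rotation as R
from cell import sensors, vision, arm, nets
def campose(n,s=None):
    m=vision.camera_model(n); K=m["K"]
    if n=="wrist":
        s=s or sensors.observe()
        T=np.eye(4); T[:3,:3]=R.from_rotvec(s["ee_rot"]).as_matrix(); T[:3,3]=s["position"]
        T=T@m["hand_eye"]; return K,T[:3,:3],T[:3,3]
    return K,R.from_rotvec(m["attitude"]).as_matrix(),m["xyz"]
def cloud(d,cam):
    K,Rm,t=cam; v,u=np.mgrid[:400,:640]
    P=np.stack([(u-K[0,2])/K[0,0]*d,(v-K[1,2])/K[1,1]*d,d],-1)
    return P@Rm.T+t
def onplane(uv,z,cam):
    K,Rm,t=cam; uv=np.atleast_2d(np.asarray(uv,float))
    r=np.c_[(uv-[K[0,2],K[1,2]])/[K[0,0],K[1,1]],np.ones(len(uv))]@Rm.T
    return t+r*((z-t[2])/r[:,2])[:,None]
def proj(P,cam):
    K,Rm,t=cam; p=(np.atleast_2d(P)-t)@Rm; return p[:,:2]/p[:,2:]*[K[0,0],K[1,1]]+[K[0,2],K[1,2]]
E
python3 - <<'E'
from h import *
for n in ["top","scene"]:
    d=np.load(f"pics/{n}0.npy"); P=cloud(d,campose(n))
    vision.get_image(n)
    print(n)
    for l in ["stylus","stand","controller","coater","lid_handle","button","cassette","jar","dish"]:
        for r in nets.cut_out(l,n)[:3]:
            m=r["region"]&(d>0); q=P[m]
            if len(q)==0: continue
            zt=np.percentile(q[:,2],95)
            c=q[q[:,2]>zt-0.012]
            print(l,round(r["score"],2),np.round(r["uv"]),m.sum(),"med",np.round(np.median(q,0),3),"zpct",np.round(np.percentile(q[:,2],[5,50,95,100]),3),"topc",c.mean(0).round(4))
E
```

```text
top
stylus 0.58 [459. 280.] 275 med [ 0.426 -0.336  0.109] zpct [0.013 0.109 0.177 0.181] topc [ 0.425  -0.3401  0.1754]
stylus 0.56 [443. 238.] 111 med [ 0.523 -0.302  0.108] zpct [0.069 0.108 0.146 0.147] topc [ 0.5232 -0.3049  0.1434]
stylus 0.44 [211. 252.] 1645 med [0.468 0.259 0.059] zpct [0.022 0.059 0.063 0.065] topc [0.468  0.264  0.0597]
stand 0.81 [436. 234.] 1213 med [ 0.523 -0.296  0.064] zpct [0.006 0.064 0.068 0.145] topc [ 0.5225 -0.3045  0.065 ]
controller 0.7 [216. 253.] 1715 med [0.468 0.259 0.059] zpct [0.013 0.059 0.063 0.065] topc [0.4682 0.2646 0.0597]
coater 0.92 [306. 179.] 6841 med [0.651 0.025 0.104] zpct [0.099 0.104 0.107 0.111] topc [0.6537 0.0243 0.1036]
lid_handle 0.61 [307. 177.] 6467 med [0.652 0.025 0.104] zpct [0.1   0.104 0.107 0.111] topc [0.6513 0.0246 0.1037]
cassette 0.96 [205. 148.] 1898 med [0.737 0.296 0.042] zpct [0.006 0.042 0.061 0.064] topc [0.7388 0.2976 0.057 ]
cassette 0.74 [444. 238.] 135 med [ 0.522 -0.302  0.085] zpct [0.065 0.085 0.146 0.147] topc [ 0.5234 -0.3042  0.1432]
jar 0.6 [423. 169.] 440 med [ 0.698 -0.262  0.073] zpct [
[... 974 characters left out ...]
.0177 0.1049]
coater 0.95 [352. 217.] 8030 med [ 0.668 -0.01   0.104] zpct [0.018 0.104 0.107 0.11 ] topc [0.6598 0.0177 0.1048]
coater 0.74 [351. 201.] 5673 med [0.658 0.019 0.105] zpct [0.101 0.105 0.108 0.11 ] topc [0.6553 0.0183 0.105 ]
lid_handle 0.83 [351. 204.] 5497 med [0.658 0.018 0.105] zpct [0.102 0.105 0.108 0.11 ] topc [0.655  0.0181 0.105 ]
cassette 0.78 [427. 171.] 1554 med [0.74  0.297 0.037] zpct [0.006 0.037 0.062 0.066] topc [0.7403 0.2961 0.058 ]
jar 0.93 [294. 326.] 805 med [ 0.709 -0.275  0.074] zpct [0.016 0.074 0.077 0.079] topc [ 0.7036 -0.269   0.0754]
dish 0.69 [240. 356.] 1713 med [ 0.646 -0.361  0.015] zpct [0.005 0.015 0.026 0.03 ] topc [ 0.6456 -0.3612  0.021 ]
```

```bash
python3 - <<'E'
import cv2
im=cv2.imread("pics/top0.png"); a=cv2.resize(im[215:300,400:500],None,fx=6,fy=6,interpolation=cv2.INTER_CUBIC); cv2.imwrite("pics/topA.png",a)
im=cv2.imread("pics/scene0.png"); a=cv2.resize(im[230:340,130:260],None,fx=5,fy=5,interpolation=cv2.INTER_CUBIC); cv2.imwrite("pics/scA.png",a)
E
```

```text
(no output)
```

View pics/topA.png

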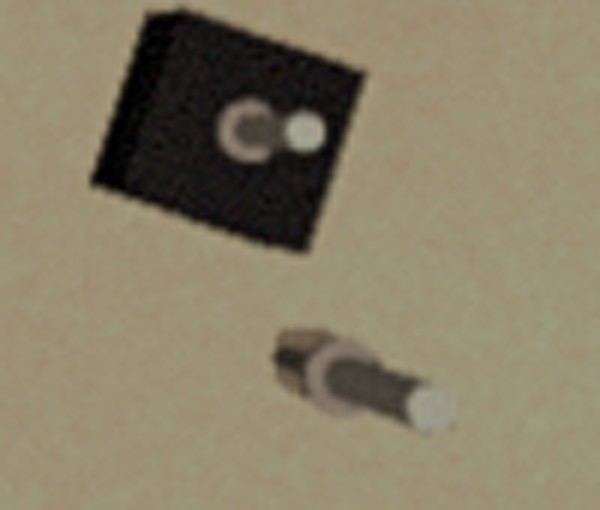

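View pics/scA.png

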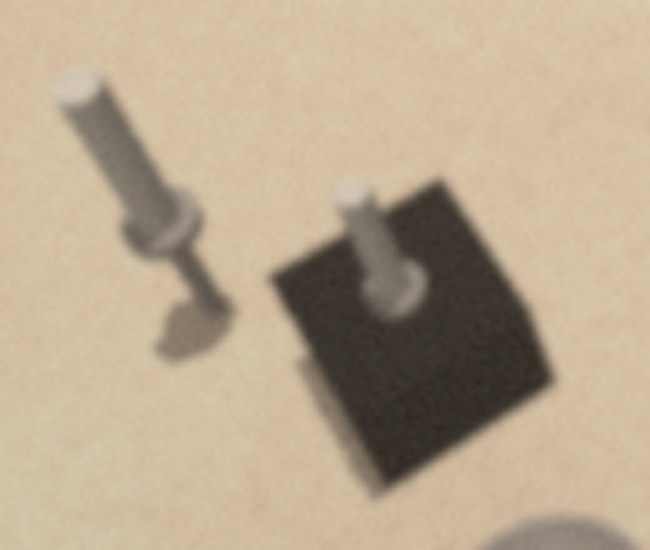

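The stylus in the stand is the smaller one: its top is at z=0.145, as specified. The free-standing one is taller, with its top at about 0.18, so it's the look-alike. Next I refine the key points.

```bash
python3 - <<'E'
from h import *
def cen(im,mask):
    v,u=np.nonzero(mask); return np.array([u.mean(),v.mean()])
for n in ["top","scene"]:
    im=cv2.imread(f"pics/{n}0.png"); d=np.load(f"pics/{n}0.npy"); cam=campose(n); P=cloud(d,cam); g=im.astype(float).mean(2)
    near=lambda x,y,r: np.hypot(P[...,0]-x,P[...,1]-y)<r
    m=near(.523,-.305,.02)&(P[...,2]>.140)
    c=cen(im,m); print(n,"stylus top",m.sum(),c,onplane(c,.145,cam).round(4))
    # stand top rect
    m=near(.523,-.303,.075)&(abs(P[...,2]-.065)<.008)
    r=cv2.minAreaRect(P[m][:,:2].astype(np.float32)*1000); print(" stand",r)
    m=near(.468,.262,.09)&(abs(P[...,2]-.06)<.008)
    r=cv2.minAreaRect(P[m][:,:2].astype(np.float32)*1000); print(" ctrl",r)
    # bore/panel dark blobs
    dk=m&(g<(70 if n=="top" else 75)); k,lab,st,ce=cv2.connectedComponentsWithStats(dk.astype(np.uint8))
    for i in range(1,k):
        if st[i,4]>8: print("  dark",st[i],ce[i],onplane(ce[i],.06,cam).round(4))
    m=near(.65,.025,.2)&(abs(P[...,2]-.105)<.01)
    lidm=m&(g>120 if n=="top" else g>140)
    r=cv2.minAreaRect(P[m][:,:2].astype(np.float32)*1000); print(" lid+handle",r)
    hm=m&(g<60)&(P[...,0]<.6)
    q=P[hm]; print(" handle",hm.sum(),q.mean(0),np.ptp(q,axis=0)); 
    v,u=np.nonzero(hm); 
    l=cv2.fitLine(q[:,:2].astype(np.float32),cv2.DIST_L2,0,.01,.01).ravel(); print("  line",l, "x range",q[:,0].min(),q[:,0].max())
for name,box in {"ctl":(185,222,245,282),"lid":(255,125,360,255)}.items():
    im=cv2.imread("pics/top0.png"); a=im[box[1]:box[3],box[0]:box[2]]; s=min(8,560//max(a.shape)); cv2.imwrite(f"pics/{name}.png",cv2.resize(a,None,fx=s,fy=s,interpolation=cv2.INTER_CUBIC))
E
```

```text
top stylus top 33 [450.09090909 236.6969697 ] [[ 0.5231 -0.3054  0.145 ]]
 stand ((522.5792236328125, -306.71923828125), (82.08397674560547, 80.19055938720703), 71.94776153564453)
 ctrl ((468.4044189453125, 265.7139587402344), (91.70711517333984, 100.63538360595703), 76.82833099365234)
  dark [230 240   3   9  10] [231.2 243.9] [[0.4916 0.2134 0.06  ]]
  dark [209 242   4   6  13] [210.38461538 244.23076923] [[0.4894 0.2661 0.06  ]]
  dark [227 250   3  10  11] [228.09090909 254.72727273] [[0.4644 0.2201 0.06  ]]
  dark [194 254  27  18 307] [207.0228013  262.50162866] [[0.4437 0.2724 0.06  ]]
  dark [222 261   5  15  17] [224.29411765 268.41176471] [[0.4302 0.2282 0.06  ]]
 lid+handle ((630.1767578125, 25.312400817871094), (200.36058044433594, 261.6102600097656), 89.05500030517578)
 handle 155 [0.53650383 0.02651454 0.10512341] [0.07178562 0.07869324 0.01345325]
  line [ 0.9981929  -0.06009132  0.53650385  0.02651454] x range 0.4996541418554985 0.5714397585852812
scene stylus top 52 [200.5 268.5] [[ 0.5235 -0.3054  0.145 ]]
 stand ((522.0201416015625, -304.7145080566406), (79.93936157226562, 82.45857238769531), 71.8963623046875)
 ctrl ((468.51727294921875, 267.8411560058594), (94.61279296875, 102.87884521484375), 76.63519287109375)
  dark [324 126  18  12 107] [332.36448598 131.28971963] [[0.442  0.2745 0.06  ]]
 lid+handle ((629.1478271484375, 26.22956085205078), (202.13885498046875, 263.3893737792969), 88.610107421875)
 handle 41 [0.53133331 0.02316761 0.10569807] [0.05231211 0.00567684 0.00775733]
  line [ 0.99981946 -0.01900093  0.5313333   0.02316761] x range 0.5057224737594435 0.558034581880744
```

View pics/ctl.png

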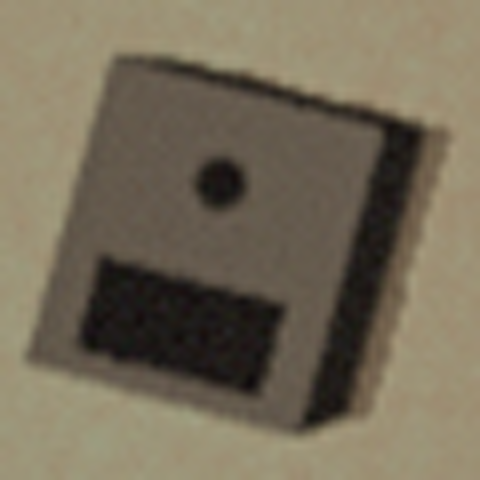

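View pics/lid.png

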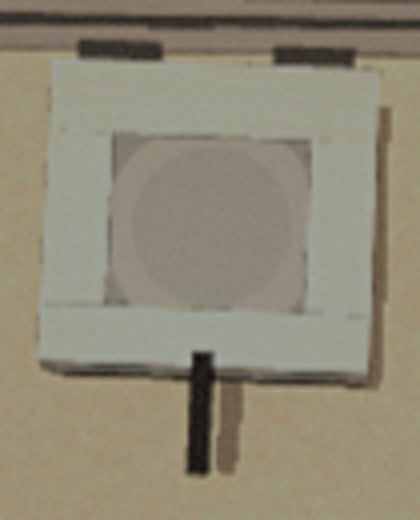

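```bash
cat >> h.py <<'E'
def delta(target,yaw=None,s=None):
    "print shift (cm, tool axes) to target TCP position with tool pointing down; wz to bring tool x to yaw deg"
    s=s or sensors.observe(); Rm=R.from_rotvec(s["ee_rot"]).as_matrix()
    t=Rm.T@(np.asarray(target)-s["position"])*100
    y=np.degrees(np.arctan2(Rm[1,0],Rm[0,0]))
    print("t",s["clock"],"pos",s["position"].round(4),"yaw",y.round(2),"tilt z",Rm[:,2].round(4),"w",round(float(s["width"]),3),"F",s["force"].round(2))
    print("  shift cm",t.round(2))
    if yaw is not None:
        a=(yaw-y+180)%360-180
        Rt=R.from_euler("z",yaw,degrees=True).as_matrix()@np.diag([1,-1,-1.])
        print("  rotvec deg",np.degrees(R.from_matrix(Rm.T@Rt).as_rotvec()).round(2))
E
python3 - <<'E'
from h import *
delta([.523,-.3055,.24],20)
c=campose("top"); print(onplane([212.3,244.9],.06,c), onplane([304.3,243.2],.104,c),onplane([304.3,216],.105,c))
E
```

```text
t 1.15 pos [ 0.1994 -0.5924  0.2408] yaw 18.61 tilt z [ 0.e+00 -1.e-04 -1.e+00] w 0.999 F [-0.13 -0.24  0.81]
  shift cm [ 39.82 -16.86   0.07]
  rotvec deg [ 0.01 -0.   -1.39]
[[0.48785439 0.2611496  0.06      ]] [[0.49910605 0.02663262 0.104     ]] [[0.56396018 0.02836546 0.105     ]]
```

```bash
python3 -m handwheel '[{"tx":39.8,"ty":-16.9,"tz":0,"wz":-1.4,"claw":0.6},{"tx":39.8,"ty":-16.9,"tz":0,"wz":-1.4,"claw":0.6},{"tx":39.8,"ty":-16.9,"tz":0,"wz":-1.4,"claw":0.6},{"tx":39.8,"ty":-16.9,"tz":0,"wz":-1.4,"claw":0.6},{"tx":39.8,"ty":-16.9,"tz":0,"wz":-1.4,"claw":0.6},{"tx":39.8,"ty":-16.9,"tz":0,"wz":-1.4,"claw":0.6},{"tx":39.8,"ty":-16.9,"tz":0,"wz":-1.4,"claw":0.6},{"tx":39.8,"ty":-16.9,"tz":0,"wz":-1.4,"claw":0.6},{"tx":39.8,"ty":-16.9,"tz":0,"wz":-1.4,"claw":0.6},{"tx":39.8,"ty":-16.9,"tz":0,"wz":-1.4,"claw":0.6},{"tx":39.8,"ty":-16.9,"tz":0,"wz":-1.4,"claw":0.6},{"tx":39.8,"ty":-16.9,"tz":0,"wz":-1.4,"claw":0.6}]' 40
python3 - <<'E'
from h import *
s=sensors.observe(); im,d=vision.get_image("wrist"); cv2.imwrite("pics/w1.png",im); np.save("pics/w1.npy",d)
cam=campose("wrist",s); P=cloud(d,cam)
m=(np.hypot(P[...,0]-.523,P[...,1]+.305)<.03)&(abs(P[...,2]-.145)<.006); print(m.sum())
v,u=np.nonzero(m); print(u.mean(),v.mean(),onplane([u.mean(),v.mean()],.145,cam))
print(proj([.523,-.3054,.145],cam))
delta([.523,-.3054,.105],20)
E
```

```text
0
nan nan [[nan nan nan]]
[[-103.71063886 -727.52258555]]
t 1.2 pos [ 0.1994 -0.5924  0.2408] yaw 18.61 tilt z [-0.e+00 -1.e-04 -1.e+00] w 0.999 F [0.68 0.75 0.11]
  shift cm [ 39.82 -16.87  13.57]
  rotvec deg [ 0.01  0.   -1.39]invalid input
<stdin>:5: RuntimeWarning: Mean of empty slice.
  ret = ret.dtype.type(ret / rcount)
```

View pics/w1.png

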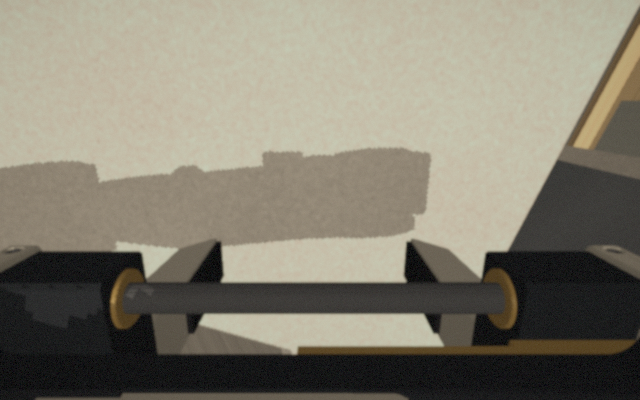

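The picture is unchanged because the call was refused. I'll try one row with all the keys.

```bash
python3 -m handwheel '[{"tx":4,"ty":-1.7,"tz":0,"wx":0,"wy":0,"wz":-1.4,"claw":0.6}]' 40
```

```text
clock: 1.28
position: [0.2228, -0.5697, 0.2406]
ee_rot: [3.094, 0.527, -0.008]
force: [-0.1, -1.1, 0.7]
width: 0.967
```

```bash
python3 -m handwheel '[{"tx":36.3,"ty":-14.3,"tz":0,"wx":0,"wy":0,"wz":0,"claw":0.6},{"tx":36.3,"ty":-14.3,"tz":0,"wx":0,"wy":0,"wz":0,"claw":0.6},{"tx":36.3,"ty":-14.3,"tz":0,"wx":0,"wy":0,"wz":0,"claw":0.6},{"tx":36.3,"ty":-14.3,"tz":0,"wx":0,"wy":0,"wz":0,"claw":0.6},{"tx":36.3,"ty":-14.3,"tz":0,"wx":0,"wy":0,"wz":0,"claw":0.6},{"tx":36.3,"ty":-14.3,"tz":0,"wx":0,"wy":0,"wz":0,"claw":0.6},{"tx":36.3,"ty":-14.3,"tz":0,"wx":0,"wy":0,"wz":0,"claw":0.6},{"tx":36.3,"ty":-14.3,"tz":0,"wx":0,"wy":0,"wz":0,"claw":0.6},{"tx":36.3,"ty":-14.3,"tz":0,"wx":0,"wy":0,"wz":0,"claw":0.6},{"tx":36.3,"ty":-14.3,"tz":0,"wx":0,"wy":0,"wz":0,"claw":0.6},{"tx":36.3,"ty":-14.3,"tz":0,"wx":0,"wy":0,"wz":0,"claw":0.6},{"tx":36.3,"ty":-14.3,"tz":0,"wx":0,"wy":0,"wz":0,"claw":0.6}]' 40
python3 - <<'E'
from h import *
s=sensors.observe(); im,d=vision.get_image("wrist"); cv2.imwrite("pics/w2.png",im); np.save("pics/w2.npy",d)
cam=campose("wrist",s); P=cloud(d,cam)
m=(np.hypot(P[...,0]-.523,P[...,1]+.305)<.03)&(abs(P[...,2]-.145)<.006); print(m.sum())
v,u=np.nonzero(m); 
if len(u): print(u.mean(),v.mean(),onplane([u.mean(),v.mean()],.145,cam))
print(proj([.523,-.3054,.145],cam))
delta([.523,-.3054,.105],20)
E
```

```text
clock: 2.28
position: [0.5233, -0.3053, 0.2405]
ee_rot: [-3.093, -0.549, 0.0]
force: [-0.8, -1.5, 0.1]
width: 0.601
288
315.1979166666667 209.47916666666666 [[ 0.52416789 -0.30612407  0.145     ]]
[[313.71582103 210.58602728]]
t 2.3333 pos [ 0.5222 -0.3068  0.2406] yaw 19.99 tilt z [-8.e-04 -6.e-04 -1.e+00] w 0.601 F [-0.13 -0.2  -0.37]
  shift cm [ 0.14 -0.1  13.56]
  rotvec deg [ 0.01  0.05 -0.01]
```

View pics/w2.png

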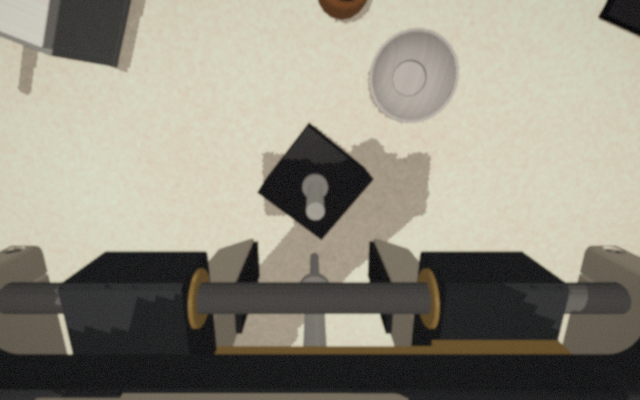

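Stylus top shows at (315,209) within the jaws' centre line, within about 1 mm of the estimate. Descending.

```bash
python3 -m handwheel '[{"tx":0.1,"ty":-0.1,"tz":4,"wx":0,"wy":0,"wz":0,"claw":0.6},{"tx":0.1,"ty":-0.1,"tz":8,"wx":0,"wy":0,"wz":0,"claw":0.6},{"tx":0.1,"ty":-0.1,"tz":11,"wx":0,"wy":0,"wz":0,"claw":0.6},{"tx":0.1,"ty":-0.1,"tz":13.5,"wx":0,"wy":0,"wz":0,"claw":0.6},{"tx":0.1,"ty":-0.1,"tz":13.5,"wx":0,"wy":0,"wz":0,"claw":0.6},{"tx":0.1,"ty":-0.1,"tz":13.5,"wx":0,"wy":0,"wz":0,"claw":0.6}]' 40
python3 - <<'E'
from h import *
s=sensors.observe(); im,d=vision.get_image("wrist"); cv2.imwrite("pics/w3.png",im)
delta([.5233,-.3056,.105],20)
E
```

```text
clock: 2.83
position: [0.5215, -0.3062, 0.1052]
ee_rot: [-3.094, -0.542, 0.004]
force: [0.4, -0.4, 1.3]
width: 0.601
t 2.8833 pos [ 0.5229 -0.3064  0.1068] yaw 19.88 tilt z [ 2.e-04 -8.e-04 -1.e+00] w 0.6 F [ 0.14 -0.25  0.18]
  shift cm [ 0.07 -0.06  0.18]
  rotvec deg [ 0.05  0.   -0.12]
```

View pics/w3.png

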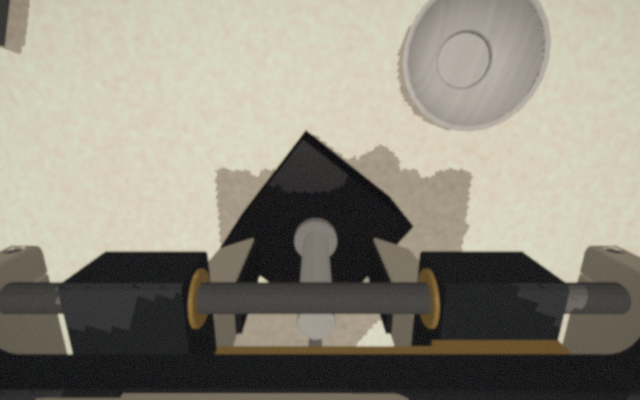

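The handle at (315,290) is midway between the fingers and the collar at (315,240) is below. Closing.

```bash
python3 -m handwheel '[{"tx":0.05,"ty":0,"tz":0,"wx":0,"wy":0,"wz":0,"claw":0},{"tx":0.05,"ty":0,"tz":0,"wx":0,"wy":0,"wz":0,"claw":0},{"tx":0.05,"ty":0,"tz":0,"wx":0,"wy":0,"wz":0,"claw":0},{"tx":0.05,"ty":0,"tz":0,"wx":0,"wy":0,"wz":0,"claw":0},{"tx":0.05,"ty":0,"tz":0,"wx":0,"wy":0,"wz":0,"claw":0},{"tx":0.05,"ty":0,"tz":0,"wx":0,"wy":0,"wz":0,"claw":0},{"tx":0.05,"ty":0,"tz":0,"wx":0,"wy":0,"wz":0,"claw":0},{"tx":0.05,"ty":0,"tz":0,"wx":0,"wy":0,"wz":0,"claw":0}]' 40
python3 - <<'E'
from h import *
delta([.5233,-.3056,.105],20)
E
```

```text
clock: 3.55
position: [0.5239, -0.3047, 0.1059]
ee_rot: [3.094, 0.546, 0.0]
force: [-0.6, 0.2, 2.2]
width: 0.143
t 3.55 pos [ 0.5239 -0.3047  0.1059] yaw 20.01 tilt z [ 2.e-04 -1.e-04 -1.e+00] w 0.143 F [-0.58  0.19  2.2 ]
  shift cm [-0.09  0.07  0.09]
  rotvec deg [ 0.01 -0.01  0.01]
```

Gripped: the width reads 13 mm for a 14 mm handle. Lifting straight up 14 cm, then starting across.

```bash
python3 -m handwheel '[{"tx":0,"ty":0,"tz":-2,"wx":0,"wy":0,"wz":0,"claw":0},{"tx":0,"ty":0,"tz":-5,"wx":0,"wy":0,"wz":0,"claw":0},{"tx":0,"ty":0,"tz":-8,"wx":0,"wy":0,"wz":0,"claw":0},{"tx":0,"ty":0,"tz":-11,"wx":0,"wy":0,"wz":0,"claw":0},{"tx":0,"ty":0,"tz":-14,"wx":0,"wy":0,"wz":0,"claw":0},{"tx":0,"ty":0,"tz":-14,"wx":0,"wy":0,"wz":0,"claw":0}]' 40
python3 - <<'E'
from h import *
im,d=vision.get_image("scene"); cv2.imwrite("pics/s4.png",im)
delta([.4878,.2611,.245],20)
E
```

```text
clock: 4.05
position: [0.5264, -0.3057, 0.252]
ee_rot: [3.089, 0.545, 0.012]
force: [1.7, 0.2, -0.1]
width: 0.141
t 4.1 pos [ 0.5255 -0.3054  0.2491] yaw 20.0 tilt z [ 0.0056 -0.0027 -1.    ] w 0.144 F [-1.42 -0.58 -1.05]
  shift cm [ 15.84 -54.52   0.24]
  rotvec deg [ 0.26 -0.25  0.  ]
```

View pics/s4.png

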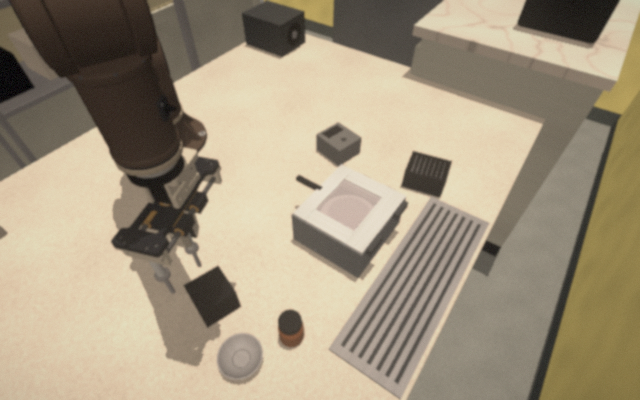

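The stylus is out and held at (192,250), the stand is empty, and the tall look-alike still stands at (165,275). Moving to the controller.

```bash
python3 -m handwheel '[{"tx":1,"ty":-3,"tz":0,"wx":0,"wy":0,"wz":0,"claw":0},{"tx":2,"ty":-7,"tz":0,"wx":0,"wy":0,"wz":0,"claw":0},{"tx":3.2,"ty":-11,"tz":0,"wx":0,"wy":0,"wz":0,"claw":0},{"tx":4.4,"ty":-15,"tz":0,"wx":0,"wy":0,"wz":0,"claw":0},{"tx":5.6,"ty":-19,"tz":0,"wx":0,"wy":0,"wz":0,"claw":0},{"tx":6.8,"ty":-23,"tz":0,"wx":0,"wy":0,"wz":0,"claw":0},{"tx":8,"ty":-27,"tz":0,"wx":0,"wy":0,"wz":0,"claw":0},{"tx":9.2,"ty":-31,"tz":0,"wx":0,"wy":0,"wz":0,"claw":0},{"tx":10.4,"ty":-35,"tz":0,"wx":0,"wy":0,"wz":0,"claw":0},{"tx":11.6,"ty":-39,"tz":0,"wx":0,"wy":0,"wz":0,"claw":0},{"tx":12.8,"ty":-43,"tz":0,"wx":0,"wy":0,"wz":0,"claw":0},{"tx":14,"ty":-47,"tz":0,"wx":0,"wy":0,"wz":0,"claw":0}]' 40
python3 - <<'E'
from h import *
delta([.4878,.2611,.245],20)
E
```

```text
clock: 5.1
position: [0.4936, 0.1856, 0.2447]
ee_rot: [3.093, 0.545, -0.002]
force: [0.9, 0.2, 0.3]
width: 0.145
t 5.1 pos [0.4936 0.1856 0.2447] yaw 20.0 tilt z [-1.3e-03 -6.0e-04 -1.0e+00] w 0.145 F [0.93 0.19 0.29]
  shift cm [ 2.04 -7.29 -0.03]
  rotvec deg [ 0.01  0.08 -0.  ]
```

```bash
python3 -m handwheel '[{"tx":1.2,"ty":-4,"tz":0,"wx":0,"wy":0,"wz":0,"claw":0},{"tx":1.9,"ty":-7,"tz":0,"wx":0,"wy":0,"wz":0,"claw":0},{"tx":1.9,"ty":-7.5,"tz":0,"wx":0,"wy":0,"wz":0,"claw":0},{"tx":1.9,"ty":-7.5,"tz":0,"wx":0,"wy":0,"wz":0,"claw":0},{"tx":1.9,"ty":-7.5,"tz":0,"wx":0,"wy":0,"wz":0,"claw":0},{"tx":1.9,"ty":-7.5,"tz":0,"wx":0,"wy":0,"wz":0,"claw":0}]' 40
python3 - <<'E'
from h import *
for i in range(4):
    s=sensors.observe(); im,d=vision.get_image(["wrist","top","scene","wrist"][i]); cv2.imwrite(f"pics/c{i}.png",im)
    if i in(0,3): print(proj([[.4878,.2611,.06]],campose("wrist",s)))
    else: print(proj([[.4878,.2611,.06]],campose(["","top","scene"][i])))
    delta([.4878,.2611,.245],20)
E
```

```text
clock: 5.6
position: [0.4871, 0.2589, 0.245]
ee_rot: [3.093, 0.542, -0.002]
force: [-1.0, -0.1, -1.7]
width: 0.145
[[311.41857764 180.88326259]]
t 5.65 pos [0.4873 0.2588 0.2452] yaw 19.86 tilt z [-4.0e-04 -1.3e-03 -1.0e+00] w 0.147 F [ 0.23  0.07 -1.17]
  shift cm [ 0.12 -0.2   0.02]
  rotvec deg [ 0.06  0.05 -0.14]
[[212.31853445 244.92223694]]
t 5.7 pos [0.4874 0.259  0.2454] yaw 19.85 tilt z [-2.0e-04 -1.1e-03 -1.0e+00] w 0.143 F [-0.39  0.22 -0.6 ]
  shift cm [ 0.11 -0.19  0.04]
  rotvec deg [ 0.05  0.03 -0.15]
[[342.9343995  139.28317491]]
t 5.75 pos [0.4874 0.2592 0.2456] yaw 19.86 tilt z [ 0.e+00 -7.e-04 -1.e+00] w 0.145 F [-0.23  0.4  -0.21]
  shift cm [ 0.1  -0.16  0.06]
  rotvec deg [ 0.04  0.01 -0.14]
[[311.75766843 181.27669791]]
t 5.8 pos [0.4873 0.2596 0.2457] yaw 19.88 tilt z [ 1.e-04 -5.e-04 -1.e+00] w 0.146 F [ 1.01 -0.34  0.47]
  shift cm [ 0.1  -0.13  0.07]
  rotvec deg [ 0.03  0.   -0.12]
```

View pics/c3.png

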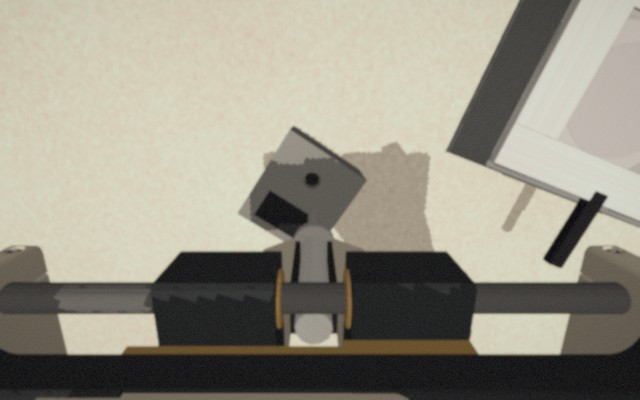

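View pics/c2.png

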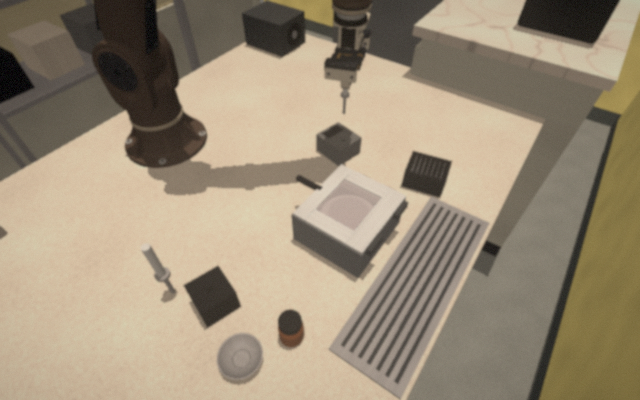

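The bore shows at (312,180) in the wrist view and (343,139) in the scene view. Both match the estimate (projected to (311.8,181.3) and (342.9,139.3)). I descend to 15 mm above the mouth and re-check.

```bash
python3 -m handwheel '[{"tx":0.05,"ty":-0.1,"tz":3,"wx":0,"wy":0,"wz":0,"claw":0},{"tx":0.05,"ty":-0.1,"tz":6,"wx":0,"wy":0,"wz":0,"claw":0},{"tx":0.05,"ty":-0.1,"tz":7.5,"wx":0,"wy":0,"wz":0,"claw":0},{"tx":0.05,"ty":-0.1,"tz":7.5,"wx":0,"wy":0,"wz":0,"claw":0},{"tx":0.05,"ty":-0.1,"tz":7.5,"wx":0,"wy":0,"wz":0,"claw":0},{"tx":0.05,"ty":-0.1,"tz":7.5,"wx":0,"wy":0,"wz":0,"claw":0}]' 40
python3 - <<'E'
from h import *
for i in range(2):
    n=["scene","wrist"][i]
    s=sensors.observe(); im,d=vision.get_image(n); c=campose(n,s)
    tip=s["position"]-[0,0,.095]
    a,b=proj([[.4878,.2611,.06],tip],c); print(n,a,b)
    if n=="scene":
        im=cv2.resize(im[90:170,300:390],None,fx=6,fy=6,interpolation=cv2.INTER_CUBIC)
        for p,col in((a,(0,0,255)),(b,(0,255,0))): cv2.circle(im,tuple(int(v) for v in (p-[300,90])*6+2.5),3,col,-1)
    cv2.imwrite(f"pics/d{i}.png",im)
    delta([.4878,.2611,.142],20)
E
```

```text
clock: 6.3
position: [0.4877, 0.2622, 0.172]
ee_rot: [-3.093, -0.545, -0.003]
force: [-0.3, -0.0, 0.1]
width: 0.146
scene [342.9343995  139.28317491] [343.41521312 134.42682923]
t 6.35 pos [0.4879 0.2624 0.1723] yaw 19.98 tilt z [ 0.0022  0.0013 -1.    ] w 0.144 F [-0.34  0.39 -0.65]
  shift cm [-0.06  0.12  3.03]
  rotvec deg [-0.03 -0.14 -0.02]
wrist [315.26439028 204.69757622] [313.73957917 210.73144818]
t 6.4 pos [0.4879 0.2625 0.1723] yaw 19.98 tilt z [ 0.0023  0.0013 -1.    ] w 0.144 F [ 0.01  0.54 -0.39]
  shift cm [-0.06  0.13  3.03]
  rotvec deg [-0.03 -0.15 -0.02]
```

View pics/d0.png

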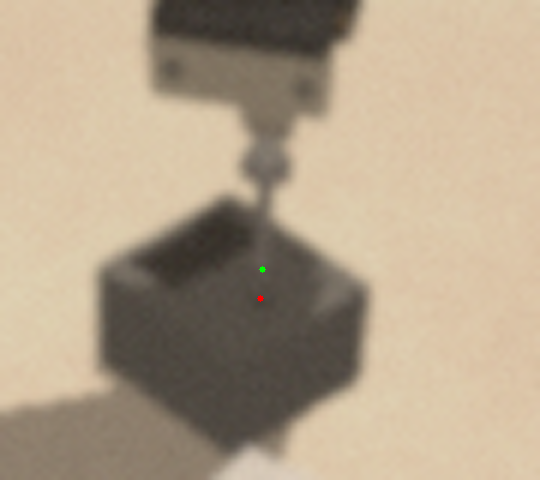

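View pics/d1.png

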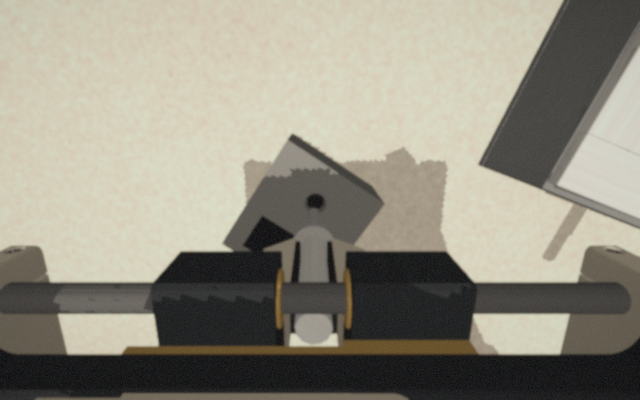

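```bash
python3 -m handwheel '[{"tx":-0.05,"ty":0.1,"tz":0.8,"wx":0,"wy":0,"wz":0,"claw":0},{"tx":-0.05,"ty":0.1,"tz":1.6,"wx":0,"wy":0,"wz":0,"claw":0},{"tx":-0.05,"ty":0.1,"tz":2.2,"wx":0,"wy":0,"wz":0,"claw":0},{"tx":-0.05,"ty":0.1,"tz":2.2,"wx":0,"wy":0,"wz":0,"claw":0},{"tx":-0.05,"ty":0.1,"tz":2.2,"wx":0,"wy":0,"wz":0,"claw":0}]' 40
python3 - <<'E'
from h import *
s=sensors.observe(); im,d=vision.get_image("wrist"); cv2.imwrite("pics/e1.png",im[120:300,180:460].repeat(2,0).repeat(2,1))
delta([.4878,.2611,.142],20)
E
```

```text
clock: 6.82
position: [0.4867, 0.2607, 0.1482]
ee_rot: [3.093, 0.546, -0.001]
force: [0.5, 0.3, -0.4]
width: 0.152
t 6.8667 pos [0.4867 0.2609 0.1485] yaw 20.0 tilt z [-5.e-04 -3.e-04 -1.e+00] w 0.143 F [-0.77 -0.48 -0.58]
  shift cm [0.11 0.02 0.65]
  rotvec deg [0.   0.03 0.  ]
```

View pics/e1.png

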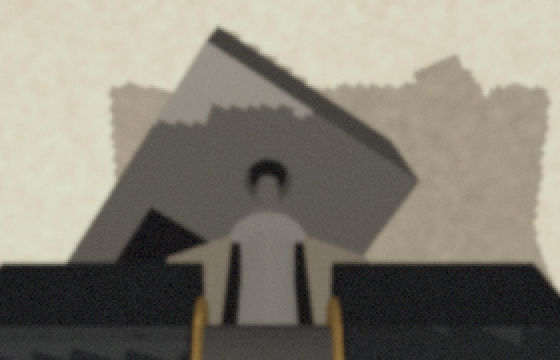

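The tip is inside the bore at (268,180) in the crop, with no contact force yet. Pressing gradually.

```bash
python3 -m handwheel '[{"tx":0.05,"ty":0,"tz":0.2,"wx":0,"wy":0,"wz":0,"claw":0},{"tx":0.05,"ty":0,"tz":0.4,"wx":0,"wy":0,"wz":0,"claw":0},{"tx":0.05,"ty":0,"tz":0.6,"wx":0,"wy":0,"wz":0,"claw":0},{"tx":0.05,"ty":0,"tz":0.6,"wx":0,"wy":0,"wz":0,"claw":0},{"tx":0.05,"ty":0,"tz":0.6,"wx":0,"wy":0,"wz":0,"claw":0}]' 40
python3 - <<'E'
from h import *
F=[]
for i in range(3):
    vision.get_image("wrist"); s=sensors.observe(); F.append(np.r_[s["position"],s["force"]])
print(np.mean(F,0).round(4))
E
```

```text
clock: 7.28
position: [0.4874, 0.2612, 0.1429]
ee_rot: [-3.094, -0.546, -0.0]
force: [-1.2, -0.7, 4.5]
width: 0.143
[ 0.4873  0.2612  0.1429 -1.3537 -0.5902  4.5617]
```

```bash
python3 -m handwheel '[{"tx":0,"ty":0,"tz":0.15,"wx":0,"wy":0,"wz":0,"claw":0},{"tx":0,"ty":0,"tz":0.3,"wx":0,"wy":0,"wz":0,"claw":0},{"tx":0,"ty":0,"tz":0.3,"wx":0,"wy":0,"wz":0,"claw":0},{"tx":0,"ty":0,"tz":0.3,"wx":0,"wy":0,"wz":0,"claw":0}]' 40
python3 - <<'E'
from h import *
F=[]
for i in range(4):
    vision.get_image("wrist"); s=sensors.observe(); F.append(np.r_[s["position"],s["force"],s["width"]])
print(np.array(F).round(4))
E
```

```text
clock: 7.77
position: [0.4885, 0.2619, 0.142]
ee_rot: [-3.093, -0.545, -0.006]
force: [-3.6, -2.1, 23.0]
width: 0.147
[[ 0.4885  0.2619  0.142  -4.3575 -2.3467 22.9517  0.1443]
 [ 0.4885  0.2619  0.142  -3.6886 -2.4333 23.4561  0.141 ]
 [ 0.4885  0.2619  0.142  -3.3432 -2.4456 23.2979  0.1474]
 [ 0.4885  0.2619  0.142  -3.4857 -3.1861 23.9143  0.1504]]
```

Bottomed: 23 N with no further travel, and TCP z=0.142 as predicted. Retracting straight up.

```bash
python3 -m handwheel '[{"tx":0,"ty":0,"tz":-1.5,"wx":0,"wy":0,"wz":0,"claw":0},{"tx":0,"ty":0,"tz":-4,"wx":0,"wy":0,"wz":0,"claw":0},{"tx":0,"ty":0,"tz":-7,"wx":0,"wy":0,"wz":0,"claw":0},{"tx":0,"ty":0,"tz":-10.6,"wx":0,"wy":0,"wz":0,"claw":0},{"tx":-0.95,"ty":2.5,"tz":-10.6,"wx":0,"wy":0,"wz":0,"claw":0},{"tx":-1.95,"ty":6.5,"tz":-10.6,"wx":0,"wy":0,"wz":0,"claw":0},{"tx":-3.15,"ty":10.5,"tz":-10.6,"wx":0,"wy":0,"wz":0,"claw":0},{"tx":-4.35,"ty":14.5,"tz":-10.6,"wx":0,"wy":0,"wz":0,"claw":0},{"tx":-5.55,"ty":18.5,"tz":-10.6,"wx":0,"wy":0,"wz":0,"claw":0},{"tx":-6.75,"ty":22.5,"tz":-10.6,"wx":0,"wy":0,"wz":0,"claw":0},{"tx":-7.95,"ty":26.5,"tz":-10.6,"wx":0,"wy":0,"wz":0,"claw":0},{"tx":-7.95,"ty":26.5,"tz":-10.6,"wx":0,"wy":0,"wz":0,"claw":0}]' 40
```

```text
clock: 8.97
position: [0.5031, -0.0251, 0.2452]
ee_rot: [3.092, 0.527, -0.002]
force: [0.2, -1.0, -0.9]
width: 0.143
```

```bash
python3 -m handwheel '[{"tx":-1,"ty":3.5,"tz":0,"wx":0,"wy":0,"wz":0,"claw":0},{"tx":-2.2,"ty":7.5,"tz":0,"wx":0,"wy":0,"wz":0,"claw":0},{"tx":-3.4,"ty":11.5,"tz":0,"wx":0,"wy":0,"wz":0,"claw":0},{"tx":-4.6,"ty":15.5,"tz":0,"wx":0,"wy":0,"wz":0,"claw":0},{"tx":-5.8,"ty":19.5,"tz":0,"wx":0,"wy":0,"wz":0,"claw":0},{"tx":-7,"ty":23.5,"tz":0,"wx":0,"wy":0,"wz":0,"claw":0},{"tx":-8,"ty":26.5,"tz":0,"wx":0,"wy":0,"wz":0,"claw":0},{"tx":-8,"ty":28,"tz":0,"wx":0,"wy":0,"wz":0,"claw":0},{"tx":-8,"ty":28,"tz":0,"wx":0,"wy":0,"wz":0,"claw":0},{"tx":-8,"ty":28,"tz":0,"wx":0,"wy":0,"wz":0,"claw":0},{"tx":-8,"ty":28,"tz":0,"wx":0,"wy":0,"wz":0,"claw":0}]' 40
python3 - <<'E'
from h import *
for i in range(3):
    n=["scene","top","wrist"][i]
    s=sensors.observe(); im,d=vision.get_image(n); c=campose(n,s)
    tip=s["position"]-[0,0,.095]
    print(n,proj([[.5233,-.3056,.065],tip],c))
    cv2.imwrite(f"pics/f{i}.png",im)
    delta([.5233,-.3056,.245],20)
E
```

```text
clock: 9.88
position: [0.5241, -0.3041, 0.2453]
ee_rot: [-3.092, -0.547, 0.0]
force: [0.1, 0.2, -0.4]
width: 0.144
scene [[209.70111688 289.0170239 ]
 [200.54495188 266.69236113]]
t 9.9333 pos [ 0.5241 -0.3038  0.2455] yaw 20.12 tilt z [-3.e-04  1.e-03 -1.e+00] w 0.144 F [ 0.34  0.44 -0.31]
  shift cm [-0.14  0.14  0.05]
  rotvec deg [-0.06 -0.    0.12]
top [[440.18356181 236.39453783]
 [450.11059272 236.23944781]]
t 9.9833 pos [ 0.5242 -0.3038  0.2457] yaw 20.14 tilt z [-1.e-04  7.e-04 -1.e+00] w 0.146 F [ 0.14 -0.57 -0.32]
  shift cm [-0.15  0.14  0.07]
  rotvec deg [-0.04 -0.01  0.14]
wrist [[315.08540334 184.98718406]
 [313.76534258 210.4469435 ]]
t 10.0333 pos [ 0.5242 -0.304   0.2458] yaw 20.13 tilt z [ 2.e-04  4.e-04 -1.e+00] w 0.146 F [ 0.69  0.23 -0.27]
  shift cm [-0.14  0.12  0.08]
  rotvec deg [-0.02 -0.02  0.13]
```

View pics/f2.png

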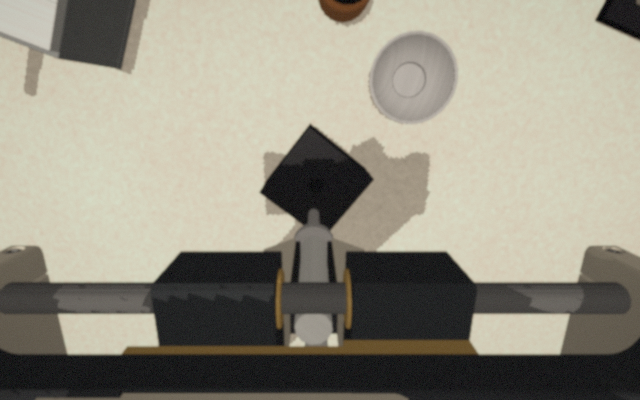

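The hole at (316,185) matches the estimate (315,185). I descend to about 10 mm above the mouth.

```bash
python3 -m handwheel '[{"tx":-0.05,"ty":0.1,"tz":3,"wx":0,"wy":0,"wz":0,"claw":0},{"tx":-0.05,"ty":0.1,"tz":6,"wx":0,"wy":0,"wz":0,"claw":0},{"tx":-0.05,"ty":0.1,"tz":7.5,"wx":0,"wy":0,"wz":0,"claw":0},{"tx":-0.05,"ty":0.1,"tz":7.5,"wx":0,"wy":0,"wz":0,"claw":0},{"tx":-0.05,"ty":0.1,"tz":7.5,"wx":0,"wy":0,"wz":0,"claw":0},{"tx":-0.05,"ty":0.1,"tz":7.5,"wx":0,"wy":0,"wz":0,"claw":0}]' 40
python3 - <<'E'
from h import *
for i in range(3):
    n=["scene","top","wrist"][i]
    s=sensors.observe(); im,d=vision.get_image(n); c=campose(n,s)
    tip=s["position"]-[0,0,.095]
    a,b=proj([[.5233,-.3056,.065],tip],c); print(n,a,b)
    cv2.imwrite(f"pics/g{i}.png",im if n!="wrist" else cv2.resize(im[130:280,220:420],None,fx=4,fy=4,interpolation=cv2.INTER_CUBIC))
    delta([.5233,-.3056,.105],20)
E
```

```text
clock: 10.53
position: [0.5247, -0.3066, 0.1722]
ee_rot: [3.093, 0.547, 0.003]
force: [-0.5, -0.3, 0.1]
width: 0.146
scene [209.70111688 289.0170239 ] [208.51507539 286.80427796]
t 10.5833 pos [ 0.5248 -0.3068  0.1725] yaw 20.03 tilt z [ 0.0025 -0.0012 -1.    ] w 0.144 F [ 1.18 -0.4  -0.84]
  shift cm [-0.12 -0.18  6.75]
  rotvec deg [ 0.11 -0.11  0.03]
top [440.18356181 236.39453783] [442.12468213 235.8040229 ]
t 10.6333 pos [ 0.5248 -0.3069  0.1725] yaw 20.02 tilt z [ 0.0026 -0.0012 -1.    ] w 0.143 F [ 0.4   0.24 -0.45]
  shift cm [-0.11 -0.19  6.75]
  rotvec deg [ 0.12 -0.11  0.02]
wrist [311.1313148  206.87568027] [313.42066045 210.67062746]
t 10.6833 pos [ 0.5246 -0.307   0.1723] yaw 20.02 tilt z [ 0.0024 -0.0012 -1.    ] w 0.146 F [-0.68 -1.25 -0.36]
  shift cm [-0.09 -0.19  6.73]
  rotvec deg [ 0.11 -0.1   0.02]
```

View pics/g2.png

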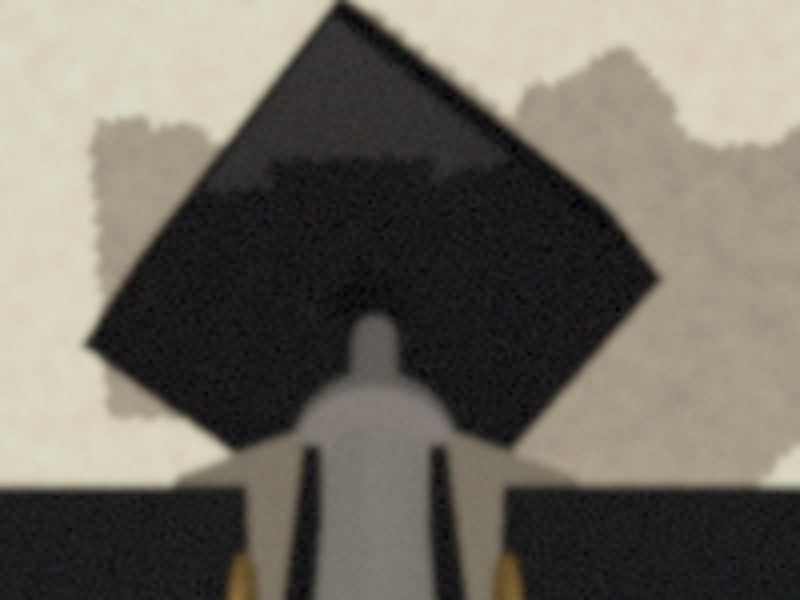

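```bash
python3 -m handwheel '[{"tx":-0.1,"ty":-0.2,"tz":0,"wx":0,"wy":0,"wz":0,"claw":0},{"tx":-0.1,"ty":-0.2,"tz":0.7,"wx":0,"wy":0,"wz":0,"claw":0},{"tx":-0.1,"ty":-0.2,"tz":1.4,"wx":0,"wy":0,"wz":0,"claw":0},{"tx":-0.1,"ty":-0.2,"tz":2,"wx":0,"wy":0,"wz":0,"claw":0},{"tx":-0.1,"ty":-0.2,"tz":2,"wx":0,"wy":0,"wz":0,"claw":0}]' 40
python3 - <<'E'
from h import *
im,d=vision.get_image("wrist"); cv2.imwrite("pics/h1.png",cv2.resize(im[130:280,220:420],None,fx=4,fy=4,interpolation=cv2.INTER_CUBIC))
delta([.5233,-.3056,.105],20)
E
```

```text
clock: 11.1
position: [0.5222, -0.3051, 0.1493]
ee_rot: [-3.093, -0.546, 0.0]
force: [2.3, -1.0, -2.7]
width: 0.144
t 11.15 pos [ 0.5223 -0.3052  0.1498] yaw 20.01 tilt z [-2.e-04  3.e-04 -1.e+00] w 0.148 F [ 1.98 -0.93 -2.45]
  shift cm [0.08 0.08 4.48]
  rotvec deg [-0.02  0.    0.01]
```

View pics/h1.png

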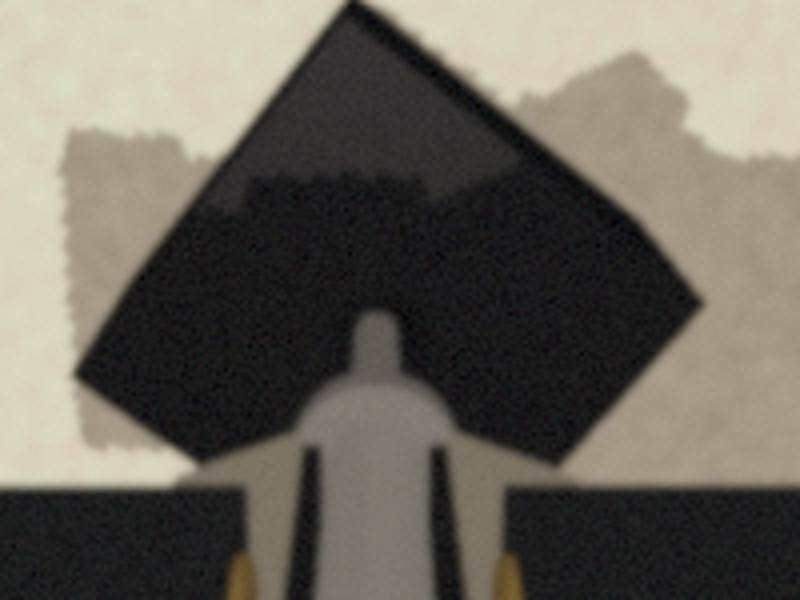

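The tip is about 10 mm into the hole with 3 N of lateral touch. I centre it slightly and keep going down.

```bash
python3 -m handwheel '[{"tx":0.08,"ty":0.05,"tz":0,"wx":0,"wy":0,"wz":0,"claw":0},{"tx":0.08,"ty":0.05,"tz":1,"wx":0,"wy":0,"wz":0,"claw":0},{"tx":0.08,"ty":0.05,"tz":2,"wx":0,"wy":0,"wz":0,"claw":0},{"tx":0.08,"ty":0.05,"tz":3,"wx":0,"wy":0,"wz":0,"claw":0},{"tx":0.08,"ty":0.05,"tz":3.8,"wx":0,"wy":0,"wz":0,"claw":0},{"tx":0.08,"ty":0.05,"tz":4.2,"wx":0,"wy":0,"wz":0,"claw":0},{"tx":0.08,"ty":0.05,"tz":4.3,"wx":0,"wy":0,"wz":0,"claw":0},{"tx":0.08,"ty":0.05,"tz":4.3,"wx":0,"wy":0,"wz":0,"claw":0},{"tx":0.08,"ty":0.05,"tz":4.3,"wx":0,"wy":0,"wz":0,"claw":0}]' 40
python3 - <<'E'
from h import *
im,d=vision.get_image("wrist"); cv2.imwrite("pics/h2.png",im)
delta([.5233,-.3056,.105],20)
E
```

```text
clock: 11.9
position: [0.5228, -0.3053, 0.1078]
ee_rot: [-3.094, -0.546, 0.001]
force: [0.2, 0.5, -0.5]
width: 0.141
t 11.95 pos [ 0.5228 -0.3054  0.1079] yaw 20.0 tilt z [-3.e-04  0.e+00 -1.e+00] w 0.142 F [-0.39 -0.15 -0.26]
  shift cm [0.03 0.04 0.29]
  rotvec deg [-0.01  0.02  0.  ]
```

View pics/h2.png

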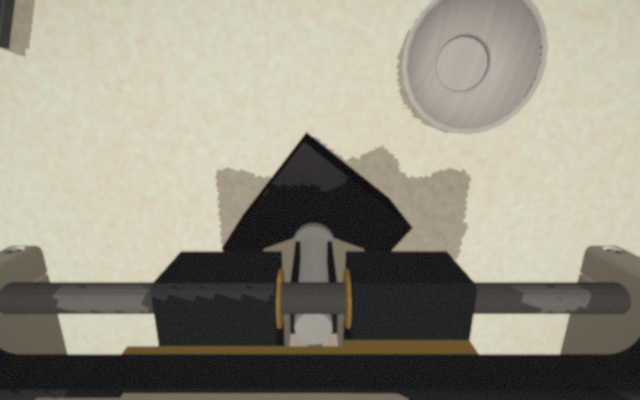

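Nearly seated, about 2 mm high. I press down gently until the collar contacts.

```bash
python3 -m handwheel '[{"tx":0,"ty":0,"tz":0.1,"wx":0,"wy":0,"wz":0,"claw":0},{"tx":0,"ty":0,"tz":0.2,"wx":0,"wy":0,"wz":0,"claw":0},{"tx":0,"ty":0,"tz":0.3,"wx":0,"wy":0,"wz":0,"claw":0},{"tx":0,"ty":0,"tz":0.3,"wx":0,"wy":0,"wz":0,"claw":0},{"tx":0,"ty":0,"tz":0.3,"wx":0,"wy":0,"wz":0,"claw":0}]' 40
```

```text
clock: 12.37
position: [0.5231, -0.3055, 0.1057]
ee_rot: [3.093, 0.545, 0.001]
force: [-2.9, 1.6, 7.9]
width: 0.144
```

The collar is seated against 8 N. Releasing and lifting clear.

```bash
python3 -m handwheel '[{"tx":0,"ty":0,"tz":0,"wx":0,"wy":0,"wz":0,"claw":0.5},{"tx":0,"ty":0,"tz":0,"wx":0,"wy":0,"wz":0,"claw":0.5},{"tx":0,"ty":0,"tz":0,"wx":0,"wy":0,"wz":0,"claw":0.5},{"tx":0,"ty":0,"tz":0,"wx":0,"wy":0,"wz":0,"claw":0.5},{"tx":0,"ty":0,"tz":-2,"wx":0,"wy":0,"wz":0,"claw":0.5},{"tx":0,"ty":0,"tz":-5,"wx":0,"wy":0,"wz":0,"claw":0.5},{"tx":0,"ty":0,"tz":-9,"wx":0,"wy":0,"wz":0,"claw":0.5},{"tx":0,"ty":0,"tz":-13,"wx":0,"wy":0,"wz":0,"claw":0.5},{"tx":0,"ty":0,"tz":-14,"wx":0,"wy":0,"wz":0,"claw":0.5}]' 40
python3 - <<'E'
from h import *
n="scene"; im,d=vision.get_image(n); cv2.imwrite("pics/i0.png",im)
s=sensors.observe(); im,d=vision.get_image("wrist"); cv2.imwrite("pics/i1.png",im)
P=cloud(d,campose("wrist",s)); m=(np.hypot(P[...,0]-.5233,P[...,1]+.3056)<.012)&(P[...,2]>.1)
q=P[m]; t=q[q[:,2]>np.percentile(q[:,2],60)]; print(m.sum(),np.percentile(q[:,2],[50,90,99]),t.mean(0))
# target: above handle. 
delta([.519,.026,.245],-1)
E
```

```text
clock: 13.12
position: [0.5255, -0.3064, 0.2513]
ee_rot: [3.089, 0.545, 0.011]
force: [0.7, -0.5, 0.6]
width: 0.498
450 [0.14291829 0.14427352 0.14501809] [ 0.52128612 -0.3058214   0.14403177]
t 13.2167 pos [ 0.5246 -0.3061  0.248 ] yaw 20.0 tilt z [ 0.0054 -0.0027 -1.    ] w 0.501 F [-0.55 -0.55 -1.02]
  shift cm [ 10.83 -31.4    0.21]
  rotvec deg [ 0.21 -0.28 21.  ]
```

View pics/i0.png

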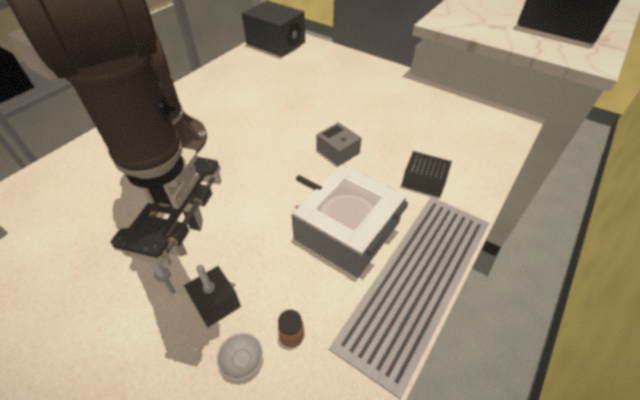

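View pics/i1.png

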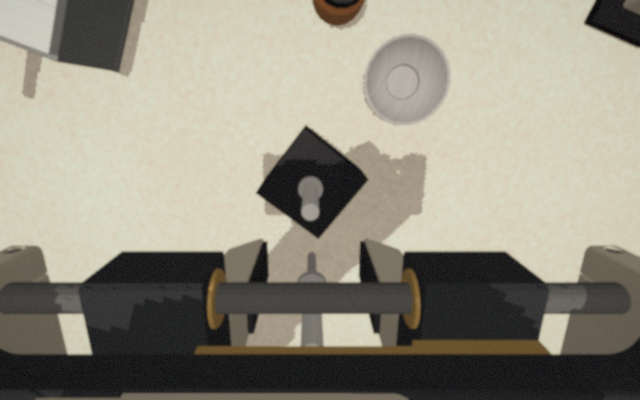

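The stylus stands in the stand at (205,280) in the scene view with its top at z=0.145, so it's seated. Moving above the lid handle and turning the jaws to its width.

```bash
python3 -m handwheel '[{"tx":1,"ty":-3,"tz":0,"wx":0,"wy":0,"wz":3,"claw":0.5},{"tx":2.3,"ty":-7,"tz":0,"wx":0,"wy":0,"wz":6,"claw":0.5},{"tx":3.7,"ty":-11,"tz":0,"wx":0,"wy":0,"wz":9,"claw":0.5},{"tx":5.2,"ty":-15,"tz":0,"wx":0,"wy":0,"wz":12,"claw":0.5},{"tx":6.6,"ty":-19,"tz":0,"wx":0,"wy":0,"wz":15,"claw":0.5},{"tx":8,"ty":-23,"tz":0,"wx":0,"wy":0,"wz":18,"claw":0.5},{"tx":9.4,"ty":-27,"tz":0,"wx":0,"wy":0,"wz":21,"claw":0.5},{"tx":10.8,"ty":-31.4,"tz":0,"wx":0,"wy":0,"wz":21,"claw":0.5},{"tx":10.8,"ty":-31.4,"tz":0,"wx":0,"wy":0,"wz":21,"claw":0.5},{"tx":10.8,"ty":-31.4,"tz":0,"wx":0,"wy":0,"wz":21,"claw":0.5},{"tx":10.8,"ty":-31.4,"tz":0,"wx":0,"wy":0,"wz":21,"claw":0.5}]' 40
python3 - <<'E'
from h import *
s=sensors.observe(); im,d=vision.get_image("wrist"); cv2.imwrite("pics/j1.png",im); np.save("pics/j1.npy",d)
c=campose("wrist",s); P=cloud(d,c); g=im.mean(2)
print(proj([[.519,.026,.106]],c))
m=(np.abs(P[...,0]-.53)<.04)&(np.abs(P[...,1]-.026)<.03)&(abs(P[...,2]-.106)<.015)&(g<80)
q=P[m]; print(m.sum(),q.min(0),q.max(0),q.mean(0)); print(cv2.fitLine(q[:,:2].astype(np.float32),cv2.DIST_L2,0,.01,.01).ravel())
delta([.519,.026,.245],-1)
E
```

```text
clock: 14.13
position: [0.5166, 0.0267, 0.2437]
ee_rot: [3.141, -0.024, -0.003]
force: [-0.7, -0.9, 0.0]
width: 0.498
[[314.40986496 191.93223654]]
1201 [0.49935571 0.01994465 0.10185287] [0.56964988 0.03336611 0.10669329] [0.53571171 0.02688579 0.10422798]
[ 0.99982774 -0.01856035  0.5357117   0.02688579]
t 14.1833 pos [0.5167 0.0254 0.2438] yaw -1.03 tilt z [-0.0015 -0.001  -1.    ] w 0.499 F [ 0.12 -0.62 -0.75]
  shift cm [ 0.23 -0.06 -0.12]
  rotvec deg [ 0.06  0.09 -0.03]
```

View pics/j1.png

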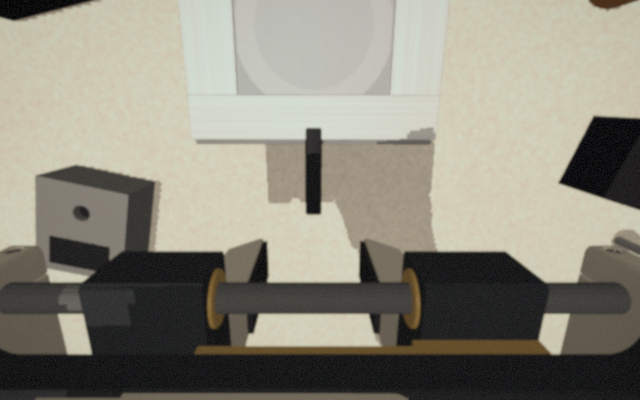

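The handle shows at (314,130–213), running x 0.499–0.569 at y≈0.027, yaw −1.06°. That puts the hinge at x≈0.749 and the grip point at (0.519, 0.027, 0.100). Descending.

```bash
python3 -m handwheel '[{"tx":0.3,"ty":-0.15,"tz":3,"wx":0,"wy":0,"wz":0,"claw":0.5},{"tx":0.3,"ty":-0.15,"tz":7,"wx":0,"wy":0,"wz":0,"claw":0.5},{"tx":0.3,"ty":-0.15,"tz":11,"wx":0,"wy":0,"wz":0,"claw":0.5},{"tx":0.3,"ty":-0.15,"tz":14,"wx":0,"wy":0,"wz":0,"claw":0.5},{"tx":0.3,"ty":-0.15,"tz":14.8,"wx":0,"wy":0,"wz":0,"claw":0.5},{"tx":0.3,"ty":-0.15,"tz":14.8,"wx":0,"wy":0,"wz":0,"claw":0.5},{"tx":0.3,"ty":-0.15,"tz":14.8,"wx":0,"wy":0,"wz":0,"claw":0.5}]' 30
python3 - <<'E'
from h import *
s=sensors.observe(); im,d=vision.get_image("wrist"); cv2.imwrite("pics/k1.png",im)
delta([.5194,.0272,.095],-1.06)
E
```

```text
clock: 14.77
position: [0.5207, 0.027, 0.0974]
ee_rot: [3.141, -0.03, 0.0]
force: [-0.2, -0.5, 1.1]
width: 0.499
t 14.8167 pos [0.5214 0.0274 0.0983] yaw -1.07 tilt z [ 0.0022  0.     -1.    ] w 0.5 F [0.72 0.29 0.68]
  shift cm [-0.2   0.03  0.33]
  rotvec deg [-0.   -0.13 -0.01]
```

View pics/k1.png

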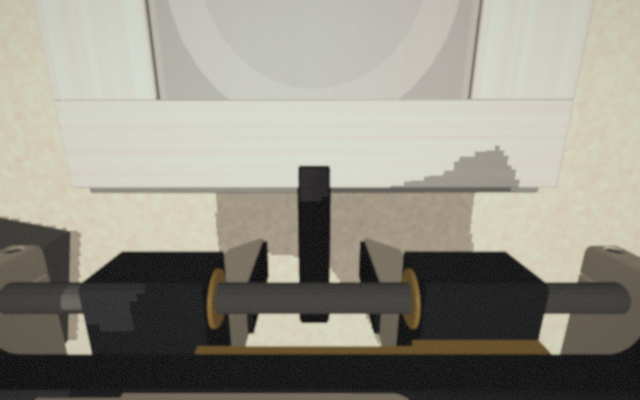

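The handle at (314,165–320) is centred between the fingers. Closing after a small correction.

```bash
python3 -m handwheel '[{"tx":-0.1,"ty":0,"tz":0.3,"wx":0,"wy":0,"wz":0,"claw":0.5},{"tx":-0.1,"ty":0,"tz":0.3,"wx":0,"wy":0,"wz":0,"claw":0},{"tx":-0.1,"ty":0,"tz":0.3,"wx":0,"wy":0,"wz":0,"claw":0},{"tx":-0.1,"ty":0,"tz":0.3,"wx":0,"wy":0,"wz":0,"claw":0},{"tx":-0.1,"ty":0,"tz":0.3,"wx":0,"wy":0,"wz":0,"claw":0},{"tx":-0.1,"ty":0,"tz":0.3,"wx":0,"wy":0,"wz":0,"claw":0},{"tx":-0.1,"ty":0,"tz":0.3,"wx":0,"wy":0,"wz":0,"claw":0},{"tx":-0.1,"ty":0,"tz":0.3,"wx":0,"wy":0,"wz":0,"claw":0}]' 30
python3 - <<'E'
from h import *
s=sensors.observe()
delta([.5194,.0272,.095],-1.06)
p=s["position"]+[0,0,.005]; H=np.array([.7494,.1]); r=p[[0,2]]-H; r0=np.hypot(*r); a0=np.arctan2(r[1],-r[0]); print("r",r0,"a0",np.degrees(a0))
for a in range(0,56,5):
    t=np.radians(a)+a0; x=H[0]-r0*np.cos(t); z=H[1]+r0*np.sin(t); print(a,"tx %.2f tz %.2f"%((x-p[0])*100,-(z-p[2])*100))
E
```

```text
clock: 15.48
position: [0.5192, 0.0269, 0.0938]
ee_rot: [3.14, -0.029, -0.0]
force: [-0.2, -4.6, -0.2]
width: 0.151
t 15.4833 pos [0.5192 0.0269 0.0938] yaw -1.05 tilt z [-0.     -0.0013 -1.    ] w 0.151 F [-0.22 -4.58 -0.18]
  shift cm [ 0.02 -0.03 -0.12]
  rotvec deg [ 0.07 -0.    0.01]
r 0.2302010456450048 a0 -0.3092299578110819
0 tx 0.00 tz -0.00
5 tx 0.08 tz -2.01
10 tx 0.33 tz -4.00
15 tx 0.75 tz -5.96
20 tx 1.35 tz -7.88
25 tx 2.10 tz -9.74
30 tx 3.02 tz -11.53
35 tx 4.09 tz -13.23
40 tx 5.31 tz -14.83
45 tx 6.65 tz -16.31
50 tx 8.13 tz -17.68
55 tx 9.71 tz -18.91
```

Gripped (13.9 mm). Raising the lid along its arc to 25° first.

```bash
python3 -m handwheel '[{"tx":0.02,"ty":0,"tz":-1,"wx":0,"wy":0,"wz":0,"claw":0},{"tx":0.08,"ty":0,"tz":-2,"wx":0,"wy":0,"wz":0,"claw":0},{"tx":0.19,"ty":0,"tz":-3,"wx":0,"wy":0,"wz":0,"claw":0},{"tx":0.33,"ty":0,"tz":-4,"wx":0,"wy":0,"wz":0,"claw":0},{"tx":0.52,"ty":0,"tz":-5,"wx":0,"wy":0,"wz":0,"claw":0},{"tx":0.75,"ty":0,"tz":-6,"wx":0,"wy":0,"wz":0,"claw":0},{"tx":1.03,"ty":0,"tz":-6.9,"wx":0,"wy":0,"wz":0,"claw":0},{"tx":1.35,"ty":0,"tz":-7.9,"wx":0,"wy":0,"wz":0,"claw":0},{"tx":1.71,"ty":0,"tz":-8.8,"wx":0,"wy":0,"wz":0,"claw":0},{"tx":2.1,"ty":0,"tz":-9.7,"wx":0,"wy":0,"wz":0,"claw":0},{"tx":2.1,"ty":0,"tz":-9.7,"wx":0,"wy":0,"wz":0,"claw":0}]' 30
python3 - <<'E'
from h import *
im,d=vision.get_image("scene"); cv2.imwrite("pics/l0.png",im)
s=sensors.observe(); print(s["position"],s["force"],s["ft_torque"],s["width"])
E
```

```text
clock: 16.4
position: [0.5405, 0.0265, 0.1916]
ee_rot: [3.14, -0.029, 0.0]
force: [0.8, -4.2, -4.4]
width: 0.147
[0.54016257 0.02650048 0.1908798 ] [ 0.42167087 -4.0011099  -4.8180656 ] [-0.98455291 -0.05744823  0.01891767] 0.15167050199761703
```

View pics/l0.png

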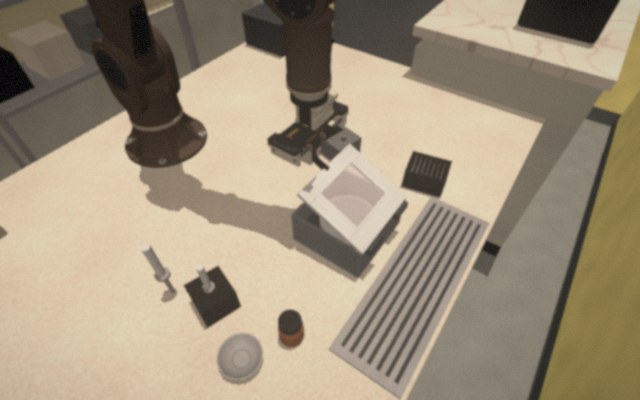

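The lid is following, held at (330,150). Continuing to 50°.

```bash
python3 -m handwheel '[{"tx":0.44,"ty":0,"tz":-0.9,"wx":0,"wy":0,"wz":0,"claw":0},{"tx":0.92,"ty":0,"tz":-1.8,"wx":0,"wy":0,"wz":0,"claw":0},{"tx":1.44,"ty":0,"tz":-2.65,"wx":0,"wy":0,"wz":0,"claw":0},{"tx":1.99,"ty":0,"tz":-3.5,"wx":0,"wy":0,"wz":0,"claw":0},{"tx":2.58,"ty":0,"tz":-4.3,"wx":0,"wy":0,"wz":0,"claw":0},{"tx":3.2,"ty":0,"tz":-5.1,"wx":0,"wy":0,"wz":0,"claw":0},{"tx":3.86,"ty":0,"tz":-5.85,"wx":0,"wy":0,"wz":0,"claw":0},{"tx":4.55,"ty":0,"tz":-6.57,"wx":0,"wy":0,"wz":0,"claw":0},{"tx":5.27,"ty":0,"tz":-7.27,"wx":0,"wy":0,"wz":0,"claw":0},{"tx":6.03,"ty":0,"tz":-7.94,"wx":0,"wy":0,"wz":0,"claw":0},{"tx":6.03,"ty":0,"tz":-7.94,"wx":0,"wy":0,"wz":0,"claw":0},{"tx":6.03,"ty":0,"tz":-7.94,"wx":0,"wy":0,"wz":0,"claw":0}]' 30
cat > ang.py <<'E'
from h import *
import sys
tag=sys.argv[1]
ang=[]
s=sensors.observe()
for n in ["scene","top"]:
    im,d=vision.get_image(n); cv2.imwrite(f"pics/{tag}_{n}.png",im); P=cloud(d,campose(n)); g=im.mean(2)
    m=(P[...,0]>.55)&(P[...,0]<.78)&(abs(P[...,1]-.025)<.105)&(P[...,2]>.115)&(d>0)
    th=50; 
    nv=np.array([np.sin(np.radians(th)),0,np.cos(np.radians(th))]); H=np.array([.7494,.023,.105])
    m&=abs((P-H)@nv)<.02
    q=P[m]
    for _ in range(4):
        c=q.mean(0); _,_,V=np.linalg.svd(q-c,full_matrices=False); nn=V[2]*np.sign(V[2][2]); r=(q-c)@nn; q=q[abs(r)<max(.003,2*r.std())]
    print(n,m.sum(),len(q),"normal",nn.round(4),"angle",np.degrees(np.arctan2(nn[0],nn[2])).round(2),"resid",r.std().round(4),"dist of axis from plane mm",((np.array([.7494,.023,.1])-c)@nn*1000).round(1))
p=s["position"]+[0,0,.005]
print("tcp angle",np.degrees(np.arctan2(p[2]-.1,.7494-p[0])), "r",np.hypot(p[2]-.1,.7494-p[0]),s["position"],s["force"],s["width"],s["clock"])
E
python3 ang.py m
```

```text
clock: 17.45
position: [0.5999, 0.0254, 0.2695]
ee_rot: [3.14, -0.029, -0.004]
force: [-2.2, -4.8, -1.0]
width: 0.151
scene 6032 5385 normal [ 0.7621 -0.0131  0.6473] angle 49.66 resid 0.0016 dist of axis from plane mm -2.6
top 802 748 normal [0.7565 0.0281 0.6534] angle 49.18 resid 0.0012 dist of axis from plane mm -0.3
tcp angle 49.40691221151036 r 0.22983342494490874 [0.59985139 0.02544607 0.26952397] [-2.19557446 -4.82977437 -1.04122059] 0.1511386067146008 17.45
```

```bash
python3 - <<'E'
from h import *
s=sensors.observe(); im,d=vision.get_image("wrist"); cv2.imwrite("pics/m_w.png",im)
E
```

```text
(no output)
```

View pics/m_scene.png

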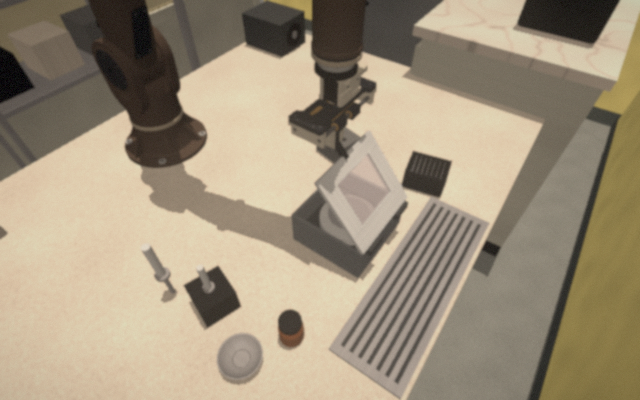

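View pics/m_w.png

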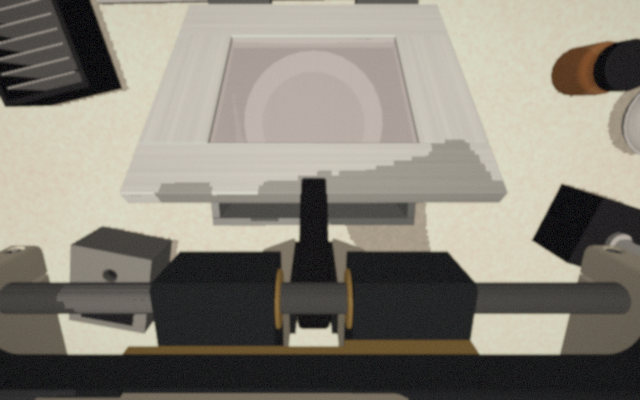

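View pics/m_top.png

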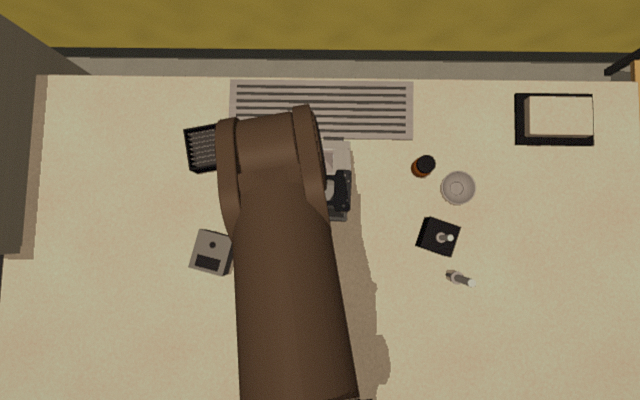

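The lid is held at about 49.4–49.7°, with the bystanders, the stylus and the look-alike undisturbed. I make a half-degree trim and settle.

```bash
python3 -m handwheel '[{"tx":0.15,"ty":0,"tz":-0.12,"wx":0,"wy":0,"wz":0,"claw":0},{"tx":0.15,"ty":0,"tz":-0.12,"wx":0,"wy":0,"wz":0,"claw":0},{"tx":0.15,"ty":0,"tz":-0.12,"wx":0,"wy":0,"wz":0,"claw":0},{"tx":0.15,"ty":0,"tz":-0.12,"wx":0,"wy":0,"wz":0,"claw":0},{"tx":0.15,"ty":0,"tz":-0.12,"wx":0,"wy":0,"wz":0,"claw":0},{"tx":0.15,"ty":0,"tz":-0.12,"wx":0,"wy":0,"wz":0,"claw":0},{"tx":0.15,"ty":0,"tz":-0.12,"wx":0,"wy":0,"wz":0,"claw":0},{"tx":0.15,"ty":0,"tz":-0.12,"wx":0,"wy":0,"wz":0,"claw":0}]' 30
for i in 1 2 3; do python3 ang.py n$i; done
```

```text
clock: 18.27
position: [0.6008, 0.0254, 0.2703]
ee_rot: [3.14, -0.029, -0.005]
force: [-2.2, -4.5, -2.1]
width: 0.152
scene 5989 5398 normal [ 0.765  -0.0129  0.6439] angle 49.92 resid 0.0016 dist of axis from plane mm -2.6
top 769 715 normal [0.7588 0.0313 0.6506] angle 49.39 resid 0.0012 dist of axis from plane mm -0.2
tcp angle 49.712026959771464 r 0.22984214477896442 [0.60077725 0.02542109 0.27032453] [-2.21324077 -4.48342715 -2.1492669 ] 0.15205550829914122 18.2667
scene 5994 5375 normal [ 0.7651 -0.0139  0.6437] angle 49.92 resid 0.0016 dist of axis from plane mm -2.6
top 776 724 normal [0.7594 0.032  0.6498] angle 49.45 resid 0.0012 dist of axis from plane mm -0.1
tcp angle 49.70583733524278 r 0.2298436285230354 [0.60075735 0.02543381 0.2703096 ] [-1.51735191 -4.1585885  -2.49175787] 0.14699635029256974 18.3667
scene 5995 5387 normal [ 0.7654 -0.0135  0.6435] angle 49.94 resid 0.0016 dist of axis from plane mm -2.6
top 770 714 normal [0.7597 0.0329 0.6495] angle 49.47 resid 0.0011 dist of axis from plane mm -0.0
tcp angle 49.71133043459085 r 0.22983344991621926 [0.60078074 0.02542244 0.27031609] [-0.92778782 -5.64410073 -2.41966008] 0.14912928831178843 18.4667
```

```bash
python3 -c "
from cell import arm; print(arm.sign_off())"
```

```text
the job is handed in; nothing more can be done
None
```

I handed the job in at about 18.5 s, with the gripper still holding the lid open at about 50°. No check failed. The sign-off gives no verdict.

- **Stylus:** I took the smaller one, whose top sat at 145 mm in the stand. The taller free-standing look-alike was not touched.
- **Vent button:** I pressed it with the lid shut until it stopped. The force rose to about 23 N and the tool stopped at the height predicted for full travel.
- **Return to the stand:** I pushed the stylus in to about 8 N and released it. Its top measured 145 mm again, so it is fully seated.
- **Lid:** I pinched the handle and raised the lid along its arc. The last readings of the angle differ slightly but were steady: 49.9° from the scene camera, 49.5° from the top camera (which sees little of the lid) and 49.7° from the tool position.
- **Bystanders:** by eye, the cassette, jar and dish were where they started in the last pictures I viewed, taken just before a final half-degree adjustment of the lid.

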